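# Turn a keyed bat to its drive pin on a banding wheel and press it home

### The job

On the banding wheel, turn the blue bat with a fingertip against its orange stud until the notch in its rim stands over the red drive pin, and only then press the bat straight down until it sits fully home, flat on the metal wheel head. Never lift the bat off its centre spigot, do not press it down onto the pin with the notch elsewhere, leave the pots, brush and tin around it where they are, and take the hand away at the end.

Things in the scene. Friction and masses are not known exactly. Their poses are not given: they have to be found in the camera images.
- wheel: Banding wheel, fixed on a 16 mm plywood board (360 x 520 mm) on the table; its head is locked and does not turn. Bare metal head: 220 mm across, flat top 70 mm above this origin. Origin: on the vertical axis, at the underside of its foot. z up, x points to the drive pin. A fixed steel spigot, 22 mm across, stands 22 mm high above the middle of the head.
- bat: Loose blue disc (bat), 180 mm across, 12 mm thick, 0.28 kg; its 25 mm bore sits over the spigot. Origin: centre of its underside; z up, x points to its notch. It starts level on the lift disc, underside 12 mm above the wheel head, 3 mm above the pin's tip, at any angle 35 degrees or more from the pin. Seated, its underside lies on the head and the spigot stands 10 mm above its top.
- notch (a point): Middle of the notch in the bat's rim, on the bat's underside, 88 mm from the bat's centre along its x. The notch is 18 mm wide and 12 mm deep; a white line on the bat's top points at it.
- pin (a point): Foot of the red drive pin's axis, on top of the wheel head, 88 mm from the wheel's axis. The pin is fixed, upright, 12 mm across, 9 mm high, its tip tapered to 6 mm; half of it shows outside the bat's rim, and a red line runs from it to the edge of the head.
- stud (a point): Middle of the top of the bat's orange turning stud: upright, 18 mm across, 22 mm high above the bat's top face, 60 mm from the bat's centre, exactly opposite the notch. Pushed sideways with 1 to 3 N it turns the bat, either way round; the bat stays where it is left.
- lift (a joint): Travel of the black rubber lift disc (132 mm across) under the bat: 0 = fully up (as at the start), 0.012 m = fully down, flush with the wheel head. It slides down under 5 to 9 N on the bat's top, anywhere within 60 mm of the centre, stays where it is left and does not spring back.
- mug: Bystander: loose blue mug, 72 mm across, 85 mm high, on the board. Origin: centre of its underside.
- brush: Bystander: loose brush, 160 mm long, lying on the board. Origin: middle of its underside.
- jar: Bystander: loose amber glass jar, 58 mm across, 80 mm high, on the board. Origin: centre of its underside.
- cup: Bystander: loose terracotta cup, 68 mm across, 80 mm high, on the board. Origin: centre of its underside.
- bowl: Bystander: loose terracotta bowl, 120 mm across, 55 mm high, on the table. Origin: centre of its underside.
- tin: Bystander: loose red tin, 100 x 70 x 45 mm, on the table. Origin: centre of its underside.
Mind the look-alikes: they are no part of the job. There is more than one size of the bat; the job needs the smallest.

How it is judged (in metres and radians):
On the way, in this order (a step that is already met when the one before it is completed fails the run):
1. the bat, still up on the lift disc, is turned until its notch stands over the pin (within 6 mm) (horizontal distance between notch and pin below 0.006 m and value of joint lift below 0.004 m), for 0.1 s.
2. the fingers press the bat down onto the wheel head (value of joint lift above 0.0095 m and contact force between the fingers and bat above 1 N and horizontal distance between notch and pin below 0.006 m), for 0.02 s.
At the end, for the whole second after the job is handed in: The bat lies at rest flat on the wheel head (underside within 2 mm of it, tilt under 0.03 rad, lift disc down at least 9.5 mm) with its notch over the pin (within 6 mm) (z of bat in the frame of wheel below 0.072 m and angle between bat's own z axis and vertical below 0.03 rad and horizontal distance between notch and pin below 0.006 m and value of joint lift above 0.0095 m and linear speed of bat below 0.01 m/s and angular speed of bat below 0.1 rad/s); the robot touches nothing.
It fails at once if the bat is lifted (more than 8 mm above its start height) (z of bat in the frame of wheel above 0.09 m).
It fails at once if the bat is pressed down (lift disc more than 6 mm down) with its notch more than 9 mm off the pin (value of joint lift above 0.006 m and horizontal distance between notch and pin above 0.009 m).
It fails at once if a bystander is lifted or moved more than 20 mm (distance of any of mug, brush, jar, cup, bowl, tin from where it was at the start of the episode above 0.02 m).
It also fails if it takes over 64 s, if anything falls off the work surface, if the arm or the gripper's body presses on something with over 40 N, if the wrist force passes 120 N, or if a joint passes its speed limit or range.

### The arm

A 7-joint arm with a two-finger parallel gripper is mounted at the origin on the work surface. World frame = base frame: x ahead of the robot, y to its left, z up, the work surface at z = 0. Lengths are in mm, angles in rad, forces in N, time in s.
With the tool pointing down it reaches from about 425 to 875 mm from the base axis. Payload 8.4 kg.
Tool frame: the origin (TCP) lies midway between the tips of the shut fingers; the grasp point (between the pads) lies 19 mm behind it (manip.grip_point_offset is the distance from the TCP to the grasp point, in mm); z points along the fingers, y is the direction in which the jaws open and shut (so a half turn about z gives the same grasp; the last joint's range is limited). The gripper opens to 87 mm and grips with 3 to 60 N. Pads are 19 mm wide; open, the fingers measure 117 mm over their backs; the gripper's body (75 mm by 190 mm) begins 51 mm behind the grasp point.
Start: joints at [-1.347, 0.333, 0.04, 1.465, -0.013, 1.343, -0.059], TCP at [206.196, 616.398, 222.546] pointing down, gripper open.
Joint ranges: [-2.58, 2.58], [-0.38, 2.09], [-1.3, 1.39], [0.25, 2.4], [-1.5, 4.64], [0.08, 2.09], [-2.65, 2.65]. Speed limits (rad/s): [2.22, 2.22, 2.79, 2.79, 3.14, 3.14, 3.14].

### API

Orientations are given as [roll, pitch, yaw] about the fixed x, y, z axes, in that order (R = Rz(yaw) Ry(pitch) Rx(roll)).
In Python, from workcell import manip gives the robot as it stands.
- The arm moves only by the tool step_arm, never from a script. Its arguments are lists of equal length, an entry for each row: "turn": the turn, a rotation vector about the tool's x, y, z in rad, a list of three; "slide": the shift along the tool's x, y, z in cm, a list of three; "grip": the finger opening in cm, from 0 to 8.7. A call has 1 to 20 rows; each row shifts and turns the pose as measured when the row begins, along the tool's axes as they then stand; what a row does not reach is not made up. A row lasts 1/12 s, in which the tool goes at most 41.7 mm and 7.16 degrees, less where a joint would pass 70% of its speed; a pose out of reach is approached as far as the arm can. A call is refused whole if a number of a shift passes 4.17 or a number of a turn 0.125, either way. A call with a gripper value outside its range is refused whole. The fingers move at their own pace and stop on an object; the grip force is fixed at half the most. Time passes only in rows, so rows that do not move let the fingers close. It gives the time, the measured TCP pose, the force and the opening at its end, in the units of the state.
- manip.state(): the state, without advancing time (a new reading comes with each control period).
- manip.snapshot(name): name is "side" or "top" or "wrist"; returns the picture (400x640x3 uint8, red, green, blue); there is no depth.
- manip.camera_info(name): a dict with "fx", "fy", "cx", "cy" (pixels), "R" (3x3) and "t" (3): a world point X has camera coordinates R X + t. Camera axes: x right, y down, z forward; pixel columns grow to the right and rows downward; lengths in mm; the calibration is good to about 2 mm. A picture is of the moment at which its call begins: read the wrist's pose just before it. camera_info takes no time and is no camera call; for the wrist camera it gives the pose at the moment of the call.
- manip.finish_job(): hands the job in, once; it reports no verdict.
The state is a dict: "clock": time; "q": joint angles; "qvel": joint speeds; "joint_efforts": joint torques, N m; "tcp_pos": TCP position; "eef_rot": TCP orientation; "force": force on the tool from outside, world axes, zero at the start; "moment": the same for the moment, N m; "grip_width": finger opening in mm.
Only numpy, scipy, OpenCV 4.12 (cv2) and the standard library are available. Lean on these libraries where they do the work, as an engineer would, in place of code of your own. Each camera call takes 0.05 s, during which the arm holds its last target. There are 200 camera calls.

## Working session

There is one attempt and no reset: what is moved stays moved. The work goes in short steps, Python scripts to look and compute and a tool call to move; the robot and the scene stay as the last step left them, time stands still between calls to the robot, and variables do not carry over. Pictures are saved under pics/ and viewed, about 8 in all and at most 12, crops included, and the job is handed in when it is done.

Besides the shell and the picture viewer there is one more tool, called after "Request:" as a command line: name --argument value ..., lists and objects as JSON in quotes. step_arm: Moves the arm, as the interface text tells. Its arguments: {"type":"object","properties":{"turn":{"type":"array","items":{"type":"array","items":{"type":"number"}}},"slide":{"type":"array","items":{"type":"array","items":{"type":"number"}}},"grip":{"type":"array","items":{"type":"number"}}},"required":["turn","slide","grip"]}

```bash
mkdir -p pics; python3 - <<'E'
from workcell import manip
import cv2
for n in("top","side"):
    im=manip.snapshot(n); cv2.imwrite(f"pics/{n}0.png",im[:,:,::-1])
    c=manip.camera_info(n); print(n,c)
print(manip.state())
E
```

```text
top {'fx': 423.03392671282336, 'fy': 423.03392671282336, 'cx': 316.5285022005664, 'cy': 195.14727797526433, 'R': array([[-0.01256821, -0.99988738, -0.00820145],
       [-0.99418168,  0.01337319, -0.1068829 ],
       [ 0.10698055,  0.0068104 , -0.99423779]]), 't': array([-1.18245507e+00,  4.79139309e+02,  1.49973365e+03])}
side {'fx': 362.38842290645545, 'fy': 362.38842290645545, 'cx': 319.8977941008151, 'cy': 198.80788685583954, 'R': array([[ 0.99612852, -0.08689276, -0.0133276 ],
       [-0.06884633, -0.67683272, -0.7329104 ],
       [ 0.05466405,  0.73099051, -0.68019462]]), 't': array([-443.35398536,   87.92192382, 1290.09098464])}
{'clock': 0.1, 'q': array([-1.34719027,  0.33381318,  0.03989888,  1.46618249, -0.01340838,
        1.34332935, -0.05851472]), 'qvel': array([-0.00052612, -0.00204131,  0.00072896, -0.00115298,  0.00082217,
       -0.00013942, -0.00048387]), 'joint_efforts': array([ 3.72443406e-03, -6.57809758e+01,  1.33963846e+00, -4.04706967e+01,
       -5.97440056e-02,  4.08803578e-02,  7.63325215e-05]), 'tcp_pos': array([206.09807813, 616.00148158, 221.76624609]), 'eef_rot': array([-3.14012974e+00,  9.68957488e-05,  2.81873028e+00]), 'force': array([ 0.28458817,  0.77271901, -0.30834286]), 'moment': array([-0.05664877, -0.01327332, -0.02541794]), 'grip_width': 86.98644953685239}
```

View pics/top0.png

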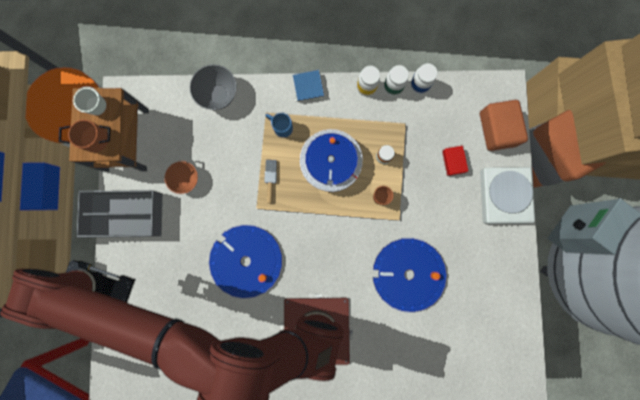

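View pics/side0.png

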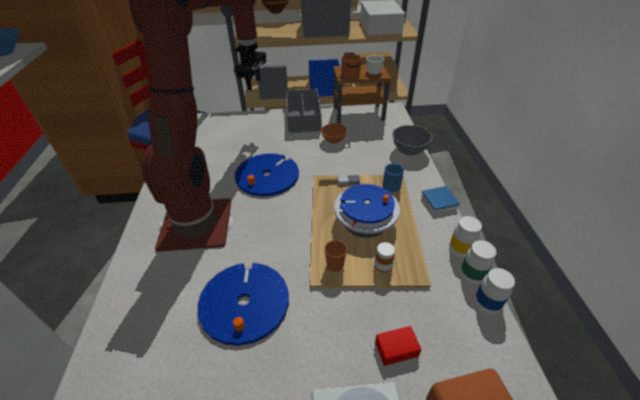

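The top view shows the real (smallest) bat on the board's wheel near (332,160). Its stud is at about (333,141), the white line runs to about (331,180), and the two larger bats on the table are decoys. Next I measure it and zoom in.

```bash
cat > h.py <<'E'
from workcell import manip
import numpy as np, cv2
def pix2w(c,u,v,z):
    d=c["R"].T@np.array([(u-c["cx"])/c["fx"],(v-c["cy"])/c["fy"],1.]); o=-c["R"].T@c["t"]
    return o+d*(z-o[2])/d[2]
def w2pix(c,X):
    p=c["R"]@np.asarray(X,float)+c["t"]; return np.array([c["fx"]*p[0]/p[2]+c["cx"],c["fy"]*p[1]/p[2]+c["cy"]])
def blobs(im,lo,hi,box,minA=3):
    m=cv2.inRange(cv2.cvtColor(im,cv2.COLOR_RGB2HSV),np.array(lo),np.array(hi)); u0,v0,u1,v1=box
    k=np.zeros_like(m); k[v0:v1,u0:u1]=m[v0:v1,u0:u1]
    n,l,s,c=cv2.connectedComponentsWithStats(k)
    return [(int(s[i,4]),c[i].round(2)) for i in range(1,n) if s[i,4]>=minA]
E
python3 - <<'E'
from h import *
im=manip.snapshot("top"); c=manip.camera_info("top"); b=(295,125,370,195)
for nm,lo,hi,z in(("blue",(105,120,60),(125,255,255),110),("orange/red",(0,130,100),(14,255,255),132),("red2",(170,100,80),(180,255,255),95),("white",(0,0,190),(180,60,255),110)):
    for a,p in blobs(im,lo,hi,b): print(nm,a,p,pix2w(c,*p,z).round(1))
cr=cv2.resize(im[110:220,255:415],None,fx=5,fy=5,interpolation=cv2.INTER_CUBIC); cv2.imwrite("pics/topc.png",cr[:,:,::-1])
im=manip.snapshot("side"); cr=cv2.resize(im[140:300,290:440],None,fx=4,fy=3.7,interpolation=cv2.INTER_CUBIC); cv2.imwrite("pics/sidec.png",cr[:,:,::-1])
E
```

```text
blue 1913 [331.24 158.46] [596.1 -60.1 110. ]
orange/red 19 [331.84 140.16] [654.9 -62.6 132. ]
white 527 [316.33 159.45] [593.4  -8.9 110. ]
white 7 [330. 174.] [542.2 -55.  110. ]
```

View pics/topc.png

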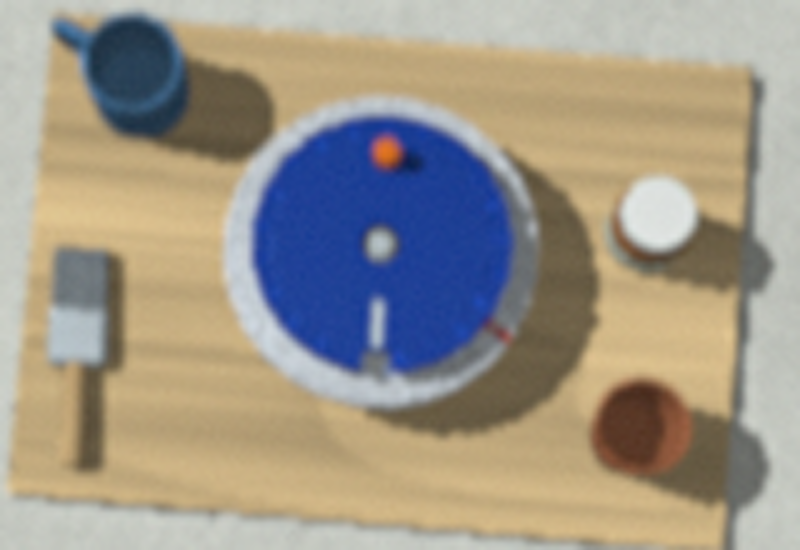

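```bash
python3 - <<'E'
from h import *
c=manip.camera_info("top")
f=lambda x,y,z:pix2w(c,255+(x+.5)/5-.5,110+(y+.5)/5-.5,z).round(1)
print("spigot@108",f(380,243,108),"redline a,b@86",f(487,324,86),f(510,341,86),"notch@110",f(375,365,110),"stud",f(387,152,132))
for n,x,y,z in (("headL",223,250,86),("headR",540,250,86),("headT",383,97,86),("headB",383,407,86)): print(n,f(x,y,z))
w=manip.camera_info("wrist"); s=manip.state(); print("cam pos",(-w["R"].T@w["t"]).round(1),"axis",w["R"][2].round(3),w["fx"],s["tcp_pos"])
E
```

```text
spigot@108 [597.5 -58.  108. ] redline a,b@86 [ 543.5 -132.1   86. ] [ 531.3 -147.8   86. ] notch@110 [512.5 -53.2 110. ] stud [655.5 -63.1 132. ]
headL [598.4  51.2  86. ]
headR [ 595.2 -170.2   86. ]
headT [706.1 -62.4  86. ]
headB [486.4 -58.8  86. ]
cam pos [134.9 638.8 384.3] axis [ 0.255 -0.086 -0.963] 310.18972439854076 [206.0697136  616.18026534 222.01543729]
```

Request:
step_arm --turn '[[0, 0, -0.108], [0, 0, -0.108], [0, 0, -0.108]]' --slide '[[0, 0, 0], [0, 0, 0], [0, 0, 0]]' --grip '[5, 5, 5]'

```text
clock: 0.45
tcp_pos: [205.8, 615.8, 221.1]
eef_rot: [-3.139, -0.001, -3.132]
force: [0.5, -0.1, -0.2]
grip_width: 74.1
```

Request:
step_arm --turn '[[0, 0, 0], [0, 0, 0], [0, 0, 0], [0, 0, 0], [0, 0, 0], [0, 0, 0], [0, 0, 0], [0, 0, 0], [0, 0, 0], [0, 0, 0], [0, 0, 0], [0, 0, 0], [0, 0, 0], [0, 0, 0], [0, 0, 0], [0, 0, 0], [0, 0, 0], [0, 0, 0]]' --slide '[[-2, -3.4, 0], [-2, -3.4, 0], [-2, -3.4, 0], [-2, -3.4, 0], [-2, -3.4, 0], [-2, -3.4, 0], [-2, -3.4, 0], [-2, -3.4, 0], [-2, -3.4, 0], [-2, -3.4, 0], [-2, -3.4, 0], [-2, -3.4, 0], [-2, -3.4, 0], [-2, -3.4, 0], [-2, -3.4, 0], [-2, -3.4, 0], [-2, -3.4, 0], [-2, -3.4, 0]]' --grip '[4, 4, 4, 4, 4, 4, 4, 4, 4, 4, 4, 4, 4, 4, 4, 4, 4, 4]'

```text
clock: 1.95
tcp_pos: [586.8, -9.1, 218.2]
eef_rot: [3.14, -0.003, -3.105]
force: [1.4, 1.6, -0.0]
grip_width: 39.5
```

Request:
step_arm --turn '[[0, 0, 0.1], [0, 0, 0], [0, 0, 0]]' --slide '[[-0.5, -2.5, 0], [-0.7, -2.5, 0], [0, 0, 0]]' --grip '[3.2, 3.2, 3.2]'

```text
clock: 2.2
tcp_pos: [600.5, -71.8, 217.7]
eef_rot: [-3.137, -0.001, 3.064]
force: [-0.9, -1.4, 0.5]
grip_width: 33.2
```

```bash
python3 - <<'E'
from h import *
c=manip.camera_info("wrist"); im=manip.snapshot("wrist"); print(manip.state()["tcp_pos"],manip.state()["eef_rot"])
cv2.imwrite("pics/w1.png",im[:,:,::-1]); np.savez("w1.npz",**c)
for nm,lo,hi,z in(("blue",(105,120,60),(125,255,255),110),("orange/red",(0,130,100),(14,255,255),132),("red2",(170,100,80),(180,255,255),86)):
    for a,p in blobs(im,lo,hi,(0,0,640,400),25): print(nm,a,p,pix2w(c,*p,z).round(1))
E
```

```text
[600.30789725 -69.07498259 217.52249329] [-3.13844996e+00 -2.07587475e-03  3.06539243e+00]
blue 25822 [326.78 172.51] [579.7 -59.  110. ]
orange/red 6702 [119.3   59.48] [ 478.5 -207.3  132. ]
orange/red 86 [232.6  127.23] [ 533.7 -130.7  132. ]
orange/red 27 [182.96 190.07] [ 580.9 -179.1  132. ]
orange/red 779 [160.38 203.69] [ 591.1 -200.2  132. ]
orange/red 159 [  3.32 220.6 ] [ 595.7 -337.1  132. ]
orange/red 252 [327.22 252.58] [646.3 -63.9 132. ]
```

View pics/w1.png

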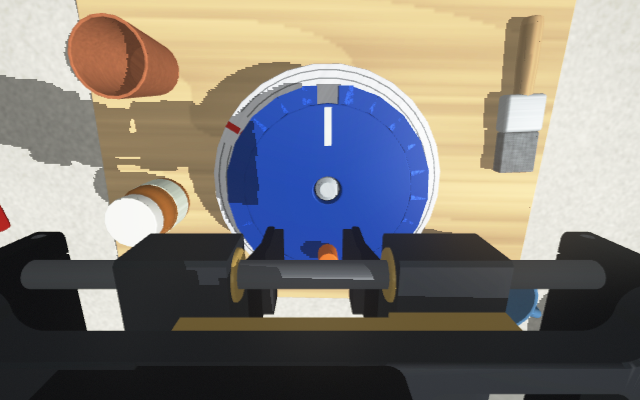

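The wrist view shows the notch at about (327,94), the white line above the spigot (327,187), and the red pin line at (232,127). The stud lies between the fingers at (327,253).

```bash
python3 - <<'E'
from h import *
c=dict(np.load("w1.npz"))
ce=pix2w(c,327,187,108); print("spigot",ce)
for n,u,v,z in(("pinline",232.6,127.2,86),("notch",327,94,98),("lineA",327.5,108,110),("lineB",327.5,145,110),("studtop",327.5,254,130)):
    p=pix2w(c,u,v,z); d=(p-ce)[:2]; print(n,p.round(1),np.hypot(*d).round(1),np.degrees(np.arctan2(d[1],d[0])).round(1))
E
```

```text
spigot [593.36113951 -59.64117912 108.        ]
pinline [ 535.1 -142.7   86. ] 101.4 -125.0
notch [513.3 -54.   98. ] 80.3 176.0
lineA [525.  -54.8 110. ] 68.6 176.0
lineB [555.6 -56.8 110. ] 37.8 175.7
studtop [648.6 -63.7 130. ] 55.4 -4.2
```

Request:
step_arm --turn '[[0, 0, 0], [0, 0, 0], [0, 0, 0], [0, 0, 0], [0, 0, 0]]' --slide '[[-2.7, 0.5, 0], [-2.7, 0.4, 0], [0, 0, 3.5], [0, 0, 3.5], [0, 0, 0]]' --grip '[3.2, 3.2, 3.2, 3.2, 3.2]'

```text
clock: 2.67
tcp_pos: [657.8, -59.8, 146.7]
eef_rot: [3.14, 0.001, 3.07]
force: [-1.5, 1.5, -1.7]
grip_width: 31.9
```

Request:
step_arm --turn '[[0, 0, 0], [0, 0, 0], [0, 0, 0], [0, 0, 0], [0, 0, 0]]' --slide '[[0.25, -0.4, 0], [0, 0, 0], [0, 0, 1.4], [0, 0, 1.3], [0, 0, 0]]' --grip '[3, 3, 3, 3, 3]'

```text
clock: 3.08
tcp_pos: [655.6, -61.1, 122.8]
eef_rot: [3.138, 0.005, 3.073]
force: [-0.6, -0.3, -0.6]
grip_width: 29.8
```

Request:
step_arm --turn '[[0, 0, 0], [0, 0, -0.03], [0, 0, -0.04], [0, 0, -0.04], [0, 0, -0.04], [0, 0, -0.04], [0, 0, -0.04], [0, 0, -0.04], [0, 0, -0.04], [0, 0, 0]]' --slide '[[0, 0, 0.5], [0, 0.2, 0], [0, 0.25, 0], [0, 0.25, 0], [0, 0.25, 0], [0, 0.25, 0], [0, 0.25, 0], [0, 0.25, 0], [0, 0.25, 0], [0, 0, 0]]' --grip '[3, 3, 3, 3, 3, 3, 3, 3, 3, 3]'

```text
clock: 3.92
tcp_pos: [654.7, -43.3, 120.2]
eef_rot: [-3.14, 0.007, -2.874]
force: [-0.7, 0.2, 0.4]
grip_width: 30.4
```

```bash
cat >> h.py <<'E'
def rep(C=(595.5,-59.5)):
    s=manip.state(); p=s["tcp_pos"]; d=p[:2]-C
    print("tcp",p.round(1),"r",np.hypot(*d).round(1),"ang",np.degrees(np.arctan2(d[1],d[0])).round(1),"jaw",(np.degrees(s["eef_rot"][2])%360-180).round(1),"F",s["force"].round(1),"t",s["clock"])
E
python3 -c "
from h import *
rep()"
```

```text
tcp [654.7 -43.3 120.2] r 61.4 ang 15.3 jaw 15.3 F [-0.7  0.2  0.4] t 3.9167
```

Request:
step_arm --turn '[[0, 0, -0.043], [0, 0, -0.043], [0, 0, -0.043], [0, 0, -0.043], [0, 0, -0.043], [0, 0, -0.043], [0, 0, -0.043], [0, 0, -0.043], [0, 0, -0.043], [0, 0, -0.043], [0, 0, -0.043], [0, 0, -0.043], [0, 0, -0.043], [0, 0, -0.043], [0, 0, 0]]' --slide '[[0.01, 0.26, 0.1], [0.01, 0.26, 0.1], [0.01, 0.26, 0], [0.01, 0.26, 0], [0.01, 0.26, 0], [0.01, 0.26, 0], [0.01, 0.26, 0], [0.01, 0.26, 0], [0.01, 0.26, 0], [0.01, 0.26, 0], [0.01, 0.26, 0], [0.01, 0.26, 0], [0.01, 0.26, 0], [0.01, 0.26, 0], [0, 0, 0]]' --grip '[3, 3, 3, 3, 3, 3, 3, 3, 3, 3, 3, 3, 3, 3, 3]'

```text
clock: 5.17
tcp_pos: [638.5, -18.5, 123.4]
eef_rot: [-3.124, 0.008, -2.253]
force: [-0.7, -0.1, 1.2]
grip_width: 30.0
```

```bash
python3 - <<'E'
from h import *
rep()
c=manip.camera_info("wrist"); im=manip.snapshot("wrist"); np.savez("w2.npz",**c); cv2.imwrite("pics/w2.png",im[:,:,::-1])
E
```

```text
tcp [638.5 -18.5 123.4] r 59.4 ang 43.6 jaw 50.9 F [-0.7 -0.1  1.2] t 5.1667
```

View pics/w2.png

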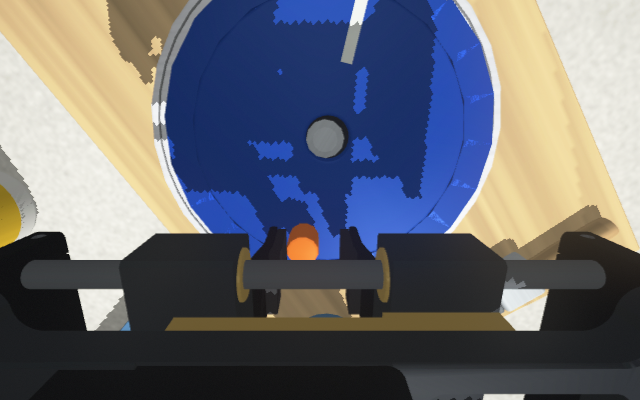

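The wrist view shows the stud against the left (trailing) finger at (302,248) and the white line running from (347,62) up to (362,0). The notch and pin are out of frame.

```bash
python3 - <<'E'
from h import *
c=dict(np.load("w2.npz"))
ce=pix2w(c,325,138,108); print("spigot",ce)
a=pix2w(c,347,61,110); b=pix2w(c,360.5,0,110)
C=np.array([595.5,-59.5]) 
for p,q in((a,b),(ce,a),(ce,b)): d=(q-p)[:2]; print(np.degrees(np.arctan2(d[1],d[0]))%360)
E
```

```text
spigot [595.20812553 -60.21701225 108.        ]
219.10356231827862
215.46770312496372
216.95343523463364
```

Request:
step_arm --turn '[[-0.015, 0, 0], [0, 0, -0.02], [0, 0, -0.02], [0, 0, -0.02], [0, 0, -0.02], [0, 0, -0.02], [0, 0, -0.02], [0, 0, -0.02], [0, 0, 0], [0, 0, 0]]' --slide '[[0, 0, 0.4], [0, 0.2, 0.1], [0, 0.22, 0.02], [0, 0.22, 0.02], [0, 0.22, 0.02], [0, 0.22, 0.02], [0, 0.22, 0.02], [0, 0.2, 0.02], [0, 0, 0], [0, 0, 0]]' --grip '[3, 3, 3, 3, 3, 3, 3, 3, 3, 3]'

```text
clock: 6.05
tcp_pos: [628.6, -9.4, 118.8]
eef_rot: [-3.133, 0.011, -2.105]
force: [2.3, -1.2, 0.5]
grip_width: 30.2
```

```bash
python3 - <<'E'
from h import *
rep()
E
```

```text
tcp [628.6  -9.4 118.8] r 60.0 ang 56.5 jaw 59.4 F [ 2.3 -1.2  0.5] t 6.05
```

Request:
step_arm --turn '[[0, 0, 0], [0, 0, 0], [0, 0, 0], [0, 0, 0], [0, 0, 0], [0, 0, 0], [0, 0, 0], [0, 0, 0], [0, 0, 0], [0, 0, 0]]' --slide '[[0, 0.22, 0], [0, 0.2, 0], [0, 0, 0], [0, 0, 0], [0, -0.35, 0], [0, -0.3, 0], [0, 0, -3], [0, 0, -3.5], [0, 0, -3.5], [0, 0, 0]]' --grip '[3, 3, 3, 3, 3, 3, 3, 3, 3, 3]'

```text
clock: 6.88
tcp_pos: [625.7, -11.7, 217.9]
eef_rot: [3.139, 0.004, -2.107]
force: [1.6, -0.5, 0.3]
grip_width: 30.3
```

```bash
python3 - <<'E'
from h import *
rep()
c=manip.camera_info("wrist"); im=manip.snapshot("wrist"); np.savez("w3.npz",**c); cv2.imwrite("pics/w3.png",im[:,:,::-1])
E
```

```text
tcp [625.7 -11.7 217.9] r 56.5 ang 57.7 jaw 59.3 F [ 1.6 -0.5  0.3] t 6.8833
```

View pics/w3.png

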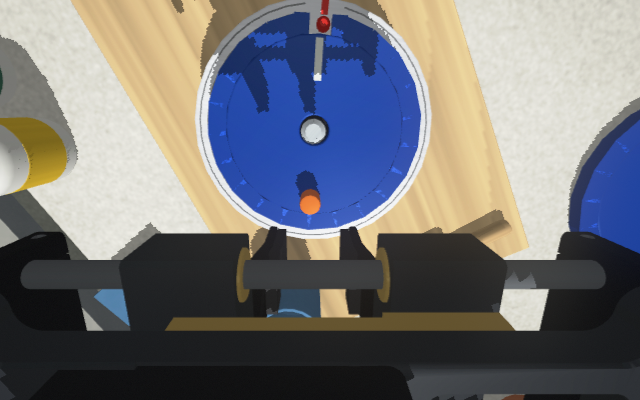

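The wrist view now shows the red pin standing in the notch at (323,23), the white line from (318,78) to (320,38), the spigot at (314,130) and the stud at (309,203). I zoom in to measure the offset.

```bash
python3 - <<'E'
from h import *
c=dict(np.load("w3.npz")); im=cv2.imread("pics/w3.png")
cv2.imwrite("pics/w3c.png",cv2.resize(im[0:90,270:370],None,fx=6,fy=6,interpolation=cv2.INTER_NEAREST))
ce=pix2w(c,314,130,108)
ang=lambda p,q:np.degrees(np.arctan2(*(q-p)[1::-1]))%360
print(ce.round(1),"line",ang(pix2w(c,318,77,110),pix2w(c,320,40,110)),ang(ce,pix2w(c,320,40,110)),"pin",ang(ce,pix2w(c,323,23,95)),(pix2w(c,323,23,95)-ce).round(1),"redline",ang(ce,pix2w(c,325.5,4,86)),"stud",ang(ce,pix2w(c,309.5,204,131))-180)
E
```

```text
[594.3 -60.3 108. ] line 236.24256204782137 235.46908394586376 pin 234.3292633718056 [-50.1 -69.8 -13. ] redline 233.86327282869547 stud -124.44803714104485
```

View pics/w3c.png

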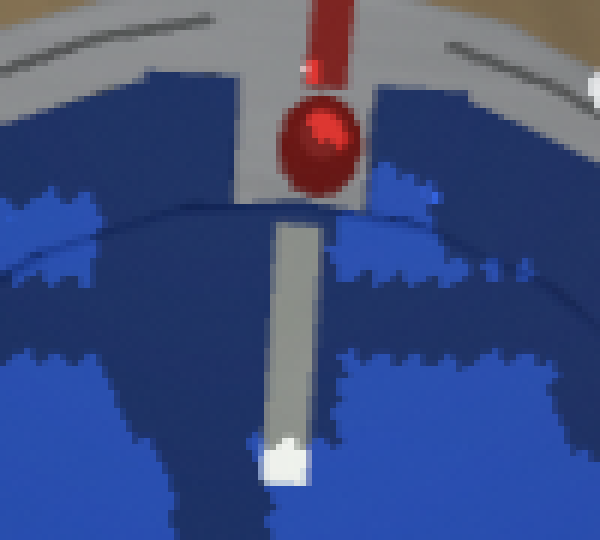

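The bat has overshot by about 1.3°, or roughly 2 mm at the notch. I nudge it back with the other finger.

Request:
step_arm --turn '[[0, 0, 0], [0, 0, 0], [0, 0, 0], [0, 0, 0], [0, 0, 0], [0, 0, 0]]' --slide '[[-0.3, -0.25, 0], [0, 0, 2.5], [0, 0, 2.5], [0, 0, 2.0], [0, 0, 0], [0, 0, 0]]' --grip '[3, 3, 3, 3, 3, 3]'

```text
clock: 7.43
tcp_pos: [627.8, -10.2, 138.3]
eef_rot: [3.133, -0.001, -2.107]
force: [0.2, -0.2, 1.1]
grip_width: 30.2
```

```bash
python3 - <<'E'
from h import *
rep((595.3,-59.8))
E
```

```text
tcp [627.8 -10.2 138.3] r 59.3 ang 56.7 jaw 59.3 F [ 0.2 -0.2  1.1] t 7.4333
```

Request:
step_arm --turn '[[0, 0, 0], [0, 0, 0], [0, 0, 0], [0, 0, 0.05], [0, 0, 0.05], [0, 0, 0]]' --slide '[[0, -0.1, 1.0], [0, 0, 1.0], [0, 0, 0], [0, -0.2, 0], [0, -0.2, 0], [0, 0, 0]]' --grip '[3, 3, 3, 3, 3, 3]'

```text
clock: 7.93
tcp_pos: [633.1, -12.9, 117.8]
eef_rot: [3.133, -0.001, -2.211]
force: [-0.4, 0.4, 0.7]
grip_width: 30.2
```

```bash
python3 - <<'E'
from h import *
rep((595.3,-59.8))
E
```

```text
tcp [633.1 -12.9 117.8] r 60.2 ang 51.1 jaw 53.3 F [-0.4  0.4  0.7] t 7.9333
```

Request:
step_arm --turn '[[0, 0, 0], [0, 0, 0], [0, 0, 0], [0, 0, 0]]' --slide '[[0, -0.15, 0], [0, -0.12, 0], [0, 0, 0], [0, 0, 0]]' --grip '[3, 3, 3, 3]'

```text
clock: 8.27
tcp_pos: [635.9, -14.3, 118.9]
eef_rot: [3.134, 0.0, -2.206]
force: [-0.2, 0.8, -0.7]
grip_width: 30.1
```

```bash
python3 - <<'E'
from h import *
rep((595.3,-59.8))
E
```

```text
tcp [635.9 -14.3 118.9] r 61.0 ang 48.2 jaw 53.6 F [-0.2  0.8 -0.7] t 8.2667
```

Request:
step_arm --turn '[[0, 0, 0], [0, 0, 0], [0, 0, 0], [0, 0, 0], [0, 0, 0], [0, 0, 0]]' --slide '[[0, 0.4, 0], [0, 0.2, 0], [0, 0, -3], [0, 0, -3.5], [0, 0, -3.5], [0, 0, 0]]' --grip '[3, 3, 3, 3, 3, 3]'

```text
clock: 8.77
tcp_pos: [628.8, -10.2, 220.6]
eef_rot: [3.13, -0.003, -2.203]
force: [0.7, -0.2, 0.3]
grip_width: 29.9
```

```bash
python3 - <<'E'
from h import *
rep((595.3,-59.8))
c=manip.camera_info("wrist"); im=manip.snapshot("wrist"); np.savez("w4.npz",**c); cv2.imwrite("pics/w4.png",im[:,:,::-1])
u,v=w2pix(c,(595.3-51,-59.8-71,98)).astype(int); u0=max(u-50,0);v0=max(v-35,0); print(u0,v0)
cv2.imwrite("pics/w4c.png",cv2.resize(im[v0:v0+90,u0:u0+100,::-1],None,fx=6,fy=6,interpolation=cv2.INTER_NEAREST))
E
```

```text
tcp [628.8 -10.2 220.6] r 59.8 ang 56.0 jaw 53.8 F [ 0.7 -0.2  0.3] t 8.7667
256 0
```

View pics/w4c.png

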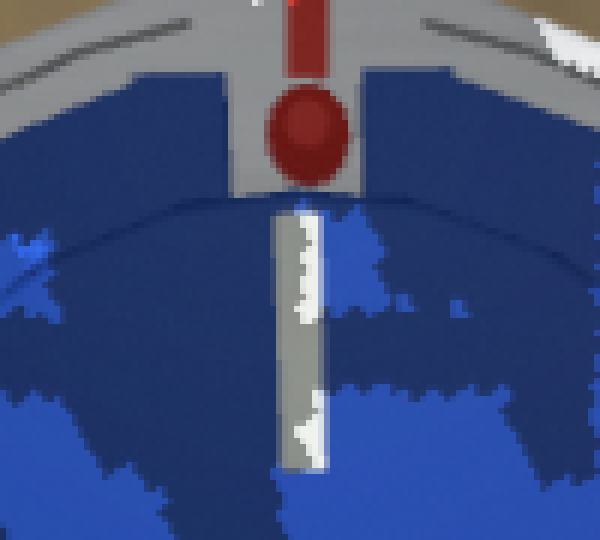

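The zoom shows the pin at (308,130) between the notch walls (228–362), which leaves it slightly to the right of the middle. I check this with parallax taken out.

```bash
python3 - <<'E'
from h import *
c=dict(np.load("w4.npz"))
P=lambda x,y,z:pix2w(c,256+(x+.5)/6-.5,(y+.5)/6-.5,z)
L,R=P(230,140,110),P(362,140,110)
for z in(86,91,95): print(z,(P(308,132,z)-(L+R)/2).round(2), np.dot((P(308,132,z)-(L+R)/2)[:2],(R-L)[:2])/np.hypot(*(R-L)[:2]),np.hypot(*(R-L)[:2]))
cen=np.array([595,-60]); print("redline",P(307,40,86), "lineangle",[np.degrees(np.arctan2(*(P(299,215,110)-P(303,465,110))[1::-1]))%360], "pinline ang",[np.degrees(np.arctan2(*(P(307,5,86)-P(307,75,86))[1::-1]))%360])
E
```

```text
86 [ -5.27  -4.71 -24.  ] 1.4842031649458343 17.40176999157669
91 [ -4.56  -3.7  -19.  ] 1.5054720785539752 17.40176999157669
95 [ -3.99  -2.88 -15.  ] 1.5224872094404882 17.40176999157669
redline [ 536.22884692 -141.05993099   86.        ] lineangle [np.float64(234.38583785781077)] pinline ang [np.float64(233.44126014441008)]
```

Within fit: about 1.5 mm off, with 3 mm clearance. I move over the spigot with the fingers open astride it, then go down.

Request:
step_arm --turn '[[0, 0, 0], [0, 0, 0], [0, 0, 0], [0, 0, 0], [0, 0, 0], [0, 0, 0], [0, 0, 0]]' --slide '[[3, -0.1, 0], [3, -0.1, 0], [0, 0, 0], [0, 0, 3], [0, 0, 3], [0, 0, 2], [0, 0, 0]]' --grip '[5, 5, 5, 5, 5, 5, 5]'

```text
clock: 9.4
tcp_pos: [590.6, -60.0, 133.8]
eef_rot: [3.13, -0.003, -2.201]
force: [-0.7, -0.3, 0.1]
grip_width: 49.6
```

```bash
python3 - <<'E'
from h import *
rep((595.3,-59.8))
E
```

```text
tcp [590.6 -60.  133.8] r 4.7 ang -177.7 jaw 53.9 F [-0.7 -0.3  0.1] t 9.4
```

Request:
step_arm --turn '[[0.012, 0, 0], [0, 0, 0], [0, 0, 0], [0, 0, 0], [0, 0, 0]]' --slide '[[-0.3, -0.35, 0], [0, 0, 0], [0, 0, 1], [0, 0, 0.9], [0, 0, 0]]' --grip '[5, 5, 5, 5, 5]'

```text
clock: 9.82
tcp_pos: [596.7, -58.8, 115.5]
eef_rot: [-3.138, -0.001, -2.2]
force: [-1.2, 0.3, -0.9]
grip_width: 50.0
```

Request:
step_arm --turn '[[0, 0, 0], [0, 0, 0], [0, 0, 0], [0, 0, 0], [0, 0, 0], [0, 0, 0]]' --slide '[[0, 0, 0.2], [0, 0, 0.2], [0, 0, 0.2], [0, 0, 0.2], [0, 0, 0.2], [0, 0, 0.2]]' --grip '[5, 5, 5, 5, 5, 5]'

```text
clock: 10.32
tcp_pos: [597.5, -58.8, 105.6]
eef_rot: [-3.137, 0.001, -2.2]
force: [-3.3, 0.6, 5.4]
grip_width: 50.1
```

Request:
step_arm --turn '[[0, 0, 0], [0, 0, 0], [0, 0, 0], [0, 0, 0], [0, 0, 0]]' --slide '[[0, 0, 0.2], [0, 0, 0.2], [0, 0, 0.2], [0, 0, 0.2], [0, 0, 0.2]]' --grip '[5, 5, 5, 5, 5]'

```text
clock: 10.73
tcp_pos: [597.6, -58.8, 98.8]
eef_rot: [-3.137, 0.002, -2.2]
force: [-2.5, 0.2, 7.3]
grip_width: 50.1
```

Request:
step_arm --turn '[[0, 0, 0], [0, 0, 0], [0, 0, 0]]' --slide '[[0, 0, 0.2], [0, 0, 0.25], [0, 0, 0.3]]' --grip '[5, 5, 5]'

```text
clock: 10.98
tcp_pos: [597.7, -58.8, 98.4]
eef_rot: [-3.137, 0.005, -2.201]
force: [-14.5, 1.0, 32.5]
grip_width: 49.9
```

The hand stopped hard at z = 98.4 (seated top face is expected at 98). I release and look.

Request:
step_arm --turn '[[0, 0, 0], [0, 0, 0], [0, 0, 0], [0, 0, 0], [0, 0, 0], [0, 0, 0], [0, 0, 0], [0, 0, 0], [0, 0, 0]]' --slide '[[0, 0, -0.3], [0, 0, -1], [0, 0, -3], [0, 0, -3.5], [0, 0, -3.5], [-3, 0, -1], [-3, 0, -1], [0, 0, 0], [0, 0, 0]]' --grip '[5, 5, 5, 5, 5, 5, 5, 5, 5]'

```text
clock: 11.73
tcp_pos: [633.3, -11.2, 243.9]
eef_rot: [-3.134, 0.007, -2.205]
force: [-1.1, -0.9, 0.4]
grip_width: 50.2
```

```bash
python3 - <<'E'
from h import *
rep((595.3,-59.8))
im=manip.snapshot("wrist"); s=manip.snapshot("side")
a=cv2.resize(im[0:230,170:470],None,fx=1.3,fy=1.3); b=cv2.resize(s[170:250,320:420],(374,299),interpolation=cv2.INTER_CUBIC)
cv2.imwrite("pics/end.png",np.hstack([a,b])[:,:,::-1])
E
```

```text
tcp [633.3 -11.2 243.9] r 61.7 ang 52.0 jaw 53.7 F [-1.1 -0.9  0.4] t 11.7333
```

View pics/end.png

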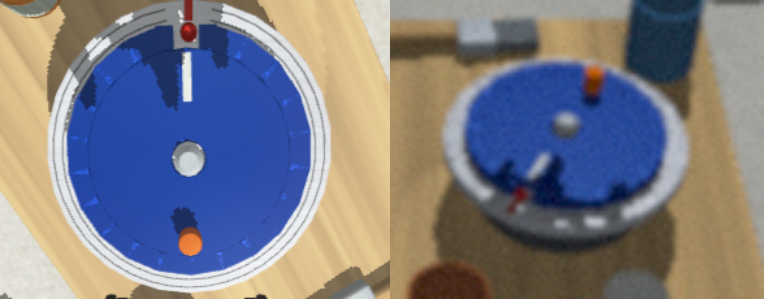

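The pin is in the notch at (188,33), in line with the white line. The spigot stands proud of the bat, and the bat lies flat with the hand clear, so I hand in.

```bash
python3 -c "
from h import *
print(manip.finish_job())"
```

```text
the job is handed in; nothing more can be done
None
```

I turned the bat about 58° by its stud until the notch stood over the drive pin, then pressed it straight down onto the wheel head. The job is handed in at about 12 s of robot time; `finish_job` reports no verdict.

- **Turning:** The first push went about 2 mm too far at the notch, so I nudged the bat back with the other finger. The close-up before pressing still showed about 1.5 mm off centre, against 3 mm of clearance and the 6 mm limit.
- **Pressing:** I pressed with the open fingers either side of the spigot. The bat slid down under about 5–7 N, then stopped hard at 32 N with the fingertips at z = 98.4 mm. The seated height should be 98 mm.
- **Last checks:** The last pictures show the pin inside the notch, in line with the white line. The spigot stands above the bat, which looks flat, and the hand is clear, about 145 mm above it. I saw no contact with the bystanders, but I did not re-measure their positions at the end.
- **Small disagreement:** The wrist and top cameras differed by 1–4 mm on the wheel's centre and about 1° on the pin's direction, which is within what the fit needed.

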